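# Clamp the stencil and wedge up the drawing board

### The arm

A 6-joint arm with a two-finger parallel gripper is mounted at the origin on the work surface. World frame = base frame: x ahead of the robot, y to its left, z up, the work surface at z = 0. Lengths are in m, angles in degrees, forces in N, time in s.
With the tool pointing down it reaches from about 0.3 to 0.875 m from the base axis. Payload 6.4 kg.
Tool frame: the origin (TCP) lies at the very end of the fingers, on their centre line; the grasp point (between the pads) lies 19 mm behind it; y points along the fingers, x is the direction in which the jaws open and shut, and the axes are right-handed (so a half turn about y gives the same grasp; the last joint's range is limited). The gripper opens to 88 mm and grips with 3 to 60 N. Pads are 18 mm wide; open, the fingers measure 123 mm over their backs; the gripper's body (75 mm by 187 mm) begins 45 mm behind the grasp point.
Start: joints at [53.612, 10.359, 92.074, -0, 77.567, -11.82], TCP at [0.239, 0.523, 0.239] pointing down, gripper open.
Joint ranges: [-171.53, 171.53], [-51.25, 118.39], [17.06, 147.69], [-65.23, 245.23], [0, 150.52], [-178.68, 178.68]. Speed limits (degrees/s): [147.25, 147.25, 172.46, 180, 180, 180].

### API

Orientations are given as a 3x3 rotation matrix whose columns are the frame's x, y, z axes.
In Python, from bench import r gives the robot as it stands. The module is installed in compiled form; this text tells all that it offers.
- The arm moves only by the tool arm_command, never from a script. Its argument "motion" is a list that holds one entry, the list of rows, each a list of 5 numbers: the shift along the tool's x, y, z normalised to -1 to 1, where 1 is 0.25 m, then the turn about the tool's y normalised to -1 to 1, where 1 is pi/2 rad, then the closure, from 0 (fully open) to 1 (shut). In form: [[[dx, dy, dz, turn, gripper], ...]]. A call has 1 to 20 rows; each row is the pose to reach, as a shift and turn from the pose commanded when the call began, along the tool's axes at that moment; what a row does not reach only later rows make up. A row lasts 1/12 s, in which the tool goes at most 41.7 mm and 7.16 degrees, less where a joint would pass 70% of its speed; a pose out of reach is approached as far as the arm can. A call with a number of a shift or a turn outside -1 to 1 is refused whole. A call with a gripper value outside its range is refused whole. The fingers move at their own pace and stop on an object; "force" is the grip in N (left out, the last holds). Time passes only in rows, so rows that repeat a pose let the fingers close. It gives the time, the measured TCP pose, the force and the opening at its end, in the units of the state.
- r.get_obs(): the state, without advancing time (a new reading comes with each control period).
- r.read_camera(name): name is "scene" or "top" or "wrist"; returns a dict with "img" (384x512x3 uint8, red, green, blue), "depth" (384x512 float32, m along the optical axis (not along the pixel's ray), 0 where there is no reading), "intrinsics" (3x3 intrinsics, pixels), "k1" (the pictures are not rectified: a ray, as slopes to the right and down, at radius r is drawn at 1 + k1 r^2 times it, then the intrinsics apply), "R" (3x3) and "t" (3): a world point X has camera coordinates R X + t; the wrist camera has in their place "tool_from_camera" (4x4, takes a point from camera to tool coordinates, whose origin is the TCP and whose axes are the tool frame's). Camera axes: x right, y down, z forward; pixel columns grow to the right and rows downward; lengths in m; the calibration is good to about 2 mm. A picture is of the moment at which its call begins: read the wrist's pose just before it.
- r.job_done(): hands the job in, once; it reports no verdict.
The state is a dict: "time": time; "q": joint angles; "qvel": joint speeds; "joint_efforts": joint torques, N m; "eef_pos": TCP position; "ee_rot": TCP orientation; "contact_force": force on the tool from outside, world axes, zero at the start; "moment": the same for the moment, N m; "opening": opening from 0.0 (shut) to 1.0 (fully open).
Only numpy, scipy, OpenCV 4.12 (cv2) and the standard library are available. Lean on these libraries where they do the work, as an engineer would, in place of code of your own. Each camera call takes 0.05 s, during which the arm holds its last target. There are 200 camera calls.

### The job

A steel stencil has been laid on the small drawing board: first press the board's open blue clamp flap fully down over it. Then push the wooden wedge, flat on the table and thin end first, under the middle of the board's front edge until that edge just lifts off its dark rails by a few millimetres (the edge then stands over the red stripe on the wedge's slope). Finish still holding the wedge there in the gripper, with the wedge alone carrying the board, and leave the eraser, the lead sharpener and the marble block alone.

Things in the scene. Friction and masses are not known exactly. Their poses are not given: they have to be found in the camera images.
- foot: Dark steel foot frame under the board, fixed to the table. Origin on the table below the middle of the board's front (robot-side) lower edge; x from the front edge to the far edge, y along the front edge, z up. Rails 30 mm wide carry the board's ends (|y| 100 to 130 mm); between them the front is open down to the table, back to a cross rail at x = 155 mm
- board (a joint): Tilt of the drawing board about its far lower edge (x = 175 mm, 16 mm high in the foot's frame), rad: 0 resting on the rails, growing as its front edge rises; the front edge rises 1.75 mm per 0.01 rad. Free hinge, falls back under its weight
- board_front (a point): Middle of the front lower edge of the drawing board (wood and white paper, 175 mm deep in x, 260 mm wide in y, 12 mm thick, 0.8 kg). At rest it is 16 mm above the table, the board's face at 28 mm; it rises with the board. Axes as the board's: x away from the front edge, z up
- flap (a joint): Angle of the blue clamp flap, rad: 0 fully shut (flat, parallel to the board's face, just over the stencil), growing as it opens upward and away from the robot; it starts open at 0.5 to 0.95 and its stiff hinge (about 2 N at the edge) stays where it is left
- flap_edge (a point): Middle of the flap's free edge, on its upper face. The flap is a solid blue plate, 65 mm from hinge to free edge, 160 mm wide along y, 4 mm thick, with an aluminium strip along the free edge. When shut this point is at x = 80 mm, y = 0, 36.5 mm above the table in the foot's frame
- flap_hinge (a point): The middle of the flap's hinge line, at x = 145 mm, y = 0, 32.5 mm above the table in the foot's frame; the line runs along the foot's y
- stencil: Thin steel drawing stencil with round holes, 56 x 176 x 3 mm, lying loose on the board with its long side along y, its far part below the flap. Origin at the centre of its underside
- wedge: Loose wooden wedge with a grip block, 30 mm wide, 120 mm long, 0.12 kg. Origin at table height below the centre of the grip block; its x points to the thin end, z up. Grip block: 30 x 30 mm, 55 mm high. The slope runs from 25 mm high at x = 15 mm down to 5 mm high at the thin end at x = 105 mm. A red stripe lies across the slope from x = 28 to 42 mm (22.1 to 19 mm high)
- eraser: White eraser in a blue sleeve, 50 x 22 x 14 mm, beside the board; leave alone. Origin at the centre of its underside
- sharpener: Grey round lead sharpener, 54 mm across, 56 mm high, beside the board; leave alone. Origin at the centre of its underside
- marble: White marble paperweight block, 90 x 70 x 20 mm, beside the board; leave alone. Origin at the centre of its underside
Mind the look-alikes: they are no part of the job. There is more than one size of the wedge; the job needs the larger.

How it is judged (in metres and radians):
On the way, in this order (a step that is already met when the one before it is completed fails the run):
1. the clamp flap is pressed fully down while the board still rests on its rails (value of joint flap below 0.05 rad and value of joint board below 0.008 rad), for 0.2 s.
2. the wedge lifts the board's front edge off the rails (value of joint board above 0.0114 rad and contact force between wedge and board above 1 N), for 0.2 s.
At the end, for the whole second after the job is handed in: Front edge 2 to 7.5 mm above the rails, carried (1 N or more) by the wedge alone, robot not touching the board; wedge flat on the table, within 30 mm of the middle, still, gripper holding it (1 N or more); flap shut within 0.05 rad; stencil within 20 mm of its start (all of step 2 and value of joint board below 0.0429 rad and value of joint flap below 0.05 rad and contact force between the fingers and wedge above 1 N and contact force between each of the arm, the fingers and board below 0.3 N and height (world z) of wedge below 0.005 m and angle between wedge's own z axis and vertical below 0.07 rad and y of wedge in the frame of foot between -0.03 and 0.03 m and linear speed of wedge below 0.01 m/s and distance of stencil from where it was at the start of the episode below 0.02 m); the arm keeps its last pose, push and grip.
It fails at once if the board is heaved up by more than 13 mm (value of joint board above 0.075 rad).
It fails at once if the stencil is knocked out of place (25 mm) (distance of stencil from where it was at the start of the episode above 0.025 m).
It fails at once if the eraser, sharpener or marble block is moved by more than 15 mm (distance of any of eraser, sharpener, marble from where it was at the start of the episode above 0.015 m).
It also fails if it takes over 54 s, if anything falls off the work surface, if the arm or the gripper's body presses on something with over 40 N, if the wrist force passes 120 N, or if a joint passes its speed limit or range.

## Working session

There is one attempt and no reset: what is moved stays moved. The work goes in short steps, Python scripts to look and compute and a tool call to move; the robot and the scene stay as the last step left them, time stands still between calls to the robot, and variables do not carry over. Pictures are saved under pics/ and viewed, about 8 in all and at most 12, crops included, and the job is handed in when it is done.

Besides the shell and the picture viewer there is one more tool, called as name([rows], argument=value, ...), one row to a line, values as JSON. arm_command: Moves the arm, as the interface text tells. Scaled input: -1 to 1 covers 0.25 m each way for a shift and pi/2 rad each way for a turn. Its arguments: {"type":"object","properties":{"motion":{"type":"array","items":{"type":"array","items":{"type":"array","items":{"type":"number"}}}},"force":{"type":"number"}},"required":["motion"]}

```bash
mkdir -p pics
cat > h.py <<'E'
from bench import r
import numpy as np, cv2
def cam(n):
    o=r.get_obs(); c=r.read_camera(n)
    if n=="wrist":
        T=np.array(c["tool_from_camera"]); Re=np.array(o["ee_rot"]); p=np.array(o["eef_pos"])
        c["Rw"]=Re@T[:3,:3]; c["tw"]=Re@T[:3,3]+p
    else:
        R=np.array(c["R"]); c["Rw"]=R.T; c["tw"]=-R.T@np.array(c["t"])
    return c
def rays(c,uv):
    K=np.array(c["intrinsics"]); uv=np.atleast_2d(np.float64(uv))
    n=cv2.undistortPoints(uv.reshape(-1,1,2),K,np.array([c["k1"],0,0,0,0.])).reshape(-1,2)
    return np.c_[n,np.ones(len(n))]
def plane(c,uv,z):
    d=rays(c,uv)@c["Rw"].T; s=(z-c["tw"][2])/d[:,2]
    return c["tw"]+d*s[:,None]
def pts(c,uv):
    uv=np.atleast_2d(uv); dep=c["depth"][uv[:,1].astype(int),uv[:,0].astype(int)]
    return (rays(c,uv)*dep[:,None])@c["Rw"].T+c["tw"]
def save(c,n): cv2.imwrite("pics/"+n,cv2.cvtColor(c["img"],cv2.COLOR_RGB2BGR))
def cloud(c):
    v,u=np.mgrid[0:384,0:512]; return pts(c,np.c_[u.ravel(),v.ravel()]).reshape(384,512,3)
E
python3 - <<'E'
from h import *
a=cam("top");b=cam("scene")
cv2.imwrite("pics/a.png",cv2.cvtColor(cv2.resize(np.hstack([a["img"]]),(800,600)),cv2.COLOR_RGB2BGR)); save(b,"b.png")
np.savez("a.npz",**a);np.savez("b.npz",**b)
o=r.get_obs();print(o["ee_rot"],o["eef_pos"],a["tw"],b["tw"],a["k1"])
E
```

```text
[[ 4.15777601e-01 -9.39932768e-04 -9.09465834e-01]
 [ 9.09465069e-01 -1.22836096e-03  4.15778521e-01]
 [-1.50795618e-03 -9.99998804e-01  3.44111048e-04]] [0.23877258 0.52256056 0.23790988] [0.46043407 0.02154207 1.08458527] [ 1.118471   -0.17455297  0.69248343] -0.09683978483795222
```

View pics/a.png

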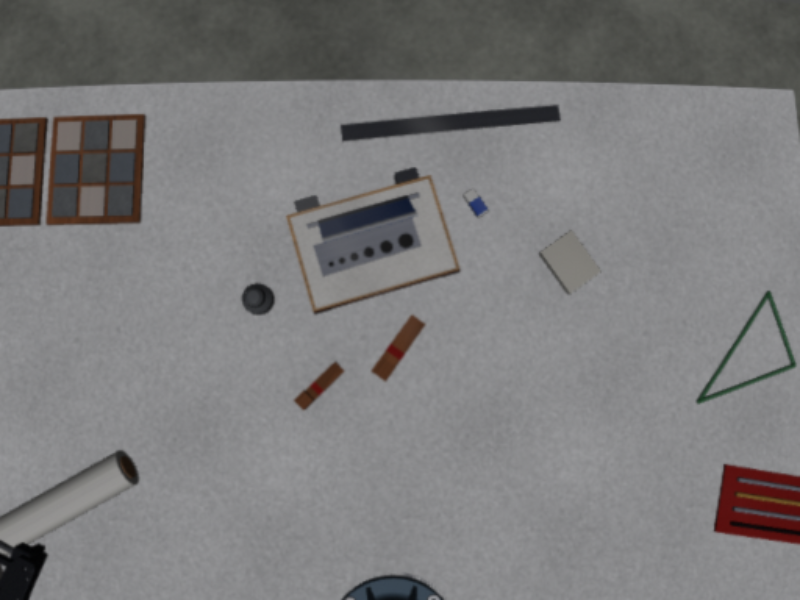

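View pics/b.png

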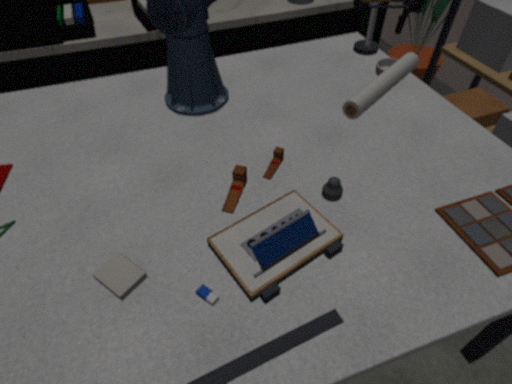

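The top view shows the board with its front edge from (315,312) to (459,270). The flap is open at about (367,215). The larger wedge has its block at (382,368) and its thin end at (418,322). The smaller look-alike is at (320,386) and the sharpener at (258,298). Next I'll measure them.

Run:
```python
from h import *
a=dict(np.load("a.npz"));b=dict(np.load("b.npz"))
P=cloud(a); Z=P[...,2]
print("table z",np.median(Z[300:340,250:330]))
hsv=cv2.cvtColor(a["img"],cv2.COLOR_RGB2HSV)
# board by depth
m=((Z>0.018)&(Z<0.1)&(np.hypot(P[...,0],P[...,1])>0.3)).astype(np.uint8)
n,l,s,ce=cv2.connectedComponentsWithStats(cv2.morphologyEx(m,cv2.MORPH_OPEN,np.ones((2,2))))
for i in range(1,n):
    if s[i,4]>40: print(i,s[i],P[l==i].mean(0).round(3),Z[l==i].max().round(3))
# wedges: brown colour
br=((hsv[...,0]<15)|(hsv[...,0]>170))&(hsv[...,1]>90)&(hsv[...,2]>40)
n,l,s,ce=cv2.connectedComponentsWithStats(cv2.morphologyEx(br.astype(np.uint8),cv2.MORPH_CLOSE,np.ones((3,3))))
for i in range(1,n):
    if s[i,4]>60:
        uv=np.argwhere(l==i)[:,::-1].astype(np.float32)
        print(i,s[i],cv2.boxPoints(cv2.minAreaRect(uv)).round(1).tolist())
# white paper quad
wd=cv2.boxPoints
im=cv2.cvtColor(cv2.resize(a["img"][100:260,140:340],(800,640),interpolation=cv2.INTER_CUBIC)[:600],cv2.COLOR_RGB2BGR)
cv2.imwrite("pics/c.png",im)
```

```text
table z -0.00045611017174385093
1 [ 185  108  110   94 6504] [0.672 0.024 0.035] 1.085
2 [348 150  37  37 594] [ 0.638 -0.32   0.026] 1.085
3 [156 183  20  19 302] [0.577 0.216 0.038] 0.06
4 [240 222  20  23 242] [ 0.468 -0.002  0.04 ] 1.085
5 [190 251  12  12 100] [0.41  0.137 0.033] 0.046
6 [   0  289   90   62 2252] [0.25  0.521 0.062] 1.085
1 [  30   74   62   70 1219] [[30.0, 74.0], [91.0, 74.0], [91.0, 143.0], [30.0, 143.0]]
2 [  0  76  30  68 631] [[-0.0, 76.0], [29.0, 76.0], [29.0, 143.0], [0.0, 143.0]]
15 [239 202  32  41 444] [[237.39999389648438, 236.5], [262.8999938964844, 201.5], [271.70001220703125, 207.8000030517578], [246.1999969482422, 242.89999389648438]]
16 [189 232  30  30 279] [[188.39999389648438, 255.3000030517578], [214.1999969482422, 231.8000030517578], [219.6999969482422, 237.89999389648438], [193.89999389648438, 261.3999938964844]]
18 [ 458  298   54   50 1997] [[457.0, 340.0], [463.1000061035156, 297.0], [517.0, 304.70001220703125], [510.8999938964844, 347.70001220703125]]
```

View pics/c.png

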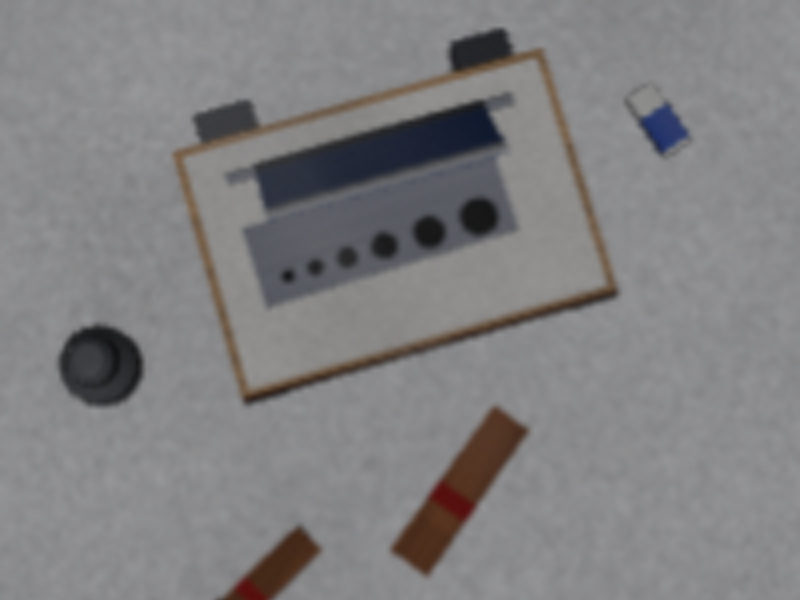

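The crop shows the face corners of the board at (245,396), (616,290), (541,51) and (176,153), in crop pixels. The wedge's thin end spans (495,407) to (527,430), and its block end (391,549) to (427,575).

```bash
cat > g.py <<'E'
from h import *
a=dict(np.load("a.npz"))
c=lambda q:np.array(q)/4+[139.6,99.6]
FL,FR,BR,BL=plane(a,c([(245,396),(616,290),(541,51),(176,153)]),0.028)
yb=(FL-FR)+(BL-BR); yb/=np.linalg.norm(yb); yaw=np.arctan2(-yb[0],yb[1])
Rf=np.array([[np.cos(yaw),-np.sin(yaw),0],[np.sin(yaw),np.cos(yaw),0],[0,0,1]])
cen=(FL+FR+BL+BR)/4; O=cen-Rf[:,0]*0.0875; O[2]=0
def F(p): return O+Rf@np.array(p)
def inF(p): return (np.array(p)-O)@Rf
E
python3 - <<'E'
from g import *
print("dims",np.linalg.norm(FL-FR),np.linalg.norm(BL-BR),np.linalg.norm(FL-BL),np.linalg.norm(FR-BR))
print("O",O,"yaw deg",np.degrees(yaw))
P=cloud(a)
tip=plane(a,c([(495,407),(527,430)]),0.005)
print("tip",tip)
blk=pts(a,c([(391,549),(427,575)]).round())
bt=plane(a,c([(391,549),(427,575)]),0.055)
s=plane(a,c([(452,503)]),0.0205)
print("blk rear top",bt,"stripe",s)
d=tip.mean(0)-bt.mean(0); print("len",np.linalg.norm(d[:2]),"yaw",np.degrees(np.arctan2(d[1],d[0])))
u=d[:2]/np.linalg.norm(d[:2]); print("origin est", bt.mean(0)[:2]+u*.015, tip.mean(0)[:2]-u*.105, s[0,:2]-u*.035)
hsv=cv2.cvtColor(a["img"],cv2.COLOR_RGB2HSV)
# flap edge from depth: points in foot frame
Q=inF(P.reshape(-1,3)); k=(abs(Q[:,1])<.07)&(Q[:,0]>.05)&(Q[:,0]<.15)&(Q[:,2]>.036)&(Q[:,2]<.1)
q=Q[k]; p=np.polyfit(q[:,0],q[:,2],1); print("flap",k.sum(),np.degrees(np.arctan(-p[0])),p,q[:,0].min(),q[:,2].max())
for n,uv in dict(sh=(100,365),er=(658,120)).items(): print(n,inF(plane(a,c([uv]),.02)[0]))
E
```

```text
dims 0.2558757737192924 0.255810751599187 0.170315807043721 0.1711583659356941
O [0.59167847 0.00069072 0.        ] yaw deg 15.580947781197036
tip [[ 0.55258832 -0.04162019  0.005     ]
 [ 0.53680636 -0.06294223  0.005     ]]
blk rear top [[0.4584074  0.02900219 0.055     ]
 [0.44163639 0.00630957 0.055     ]] stripe [[ 0.48802579 -0.01127571  0.0205    ]]
len 0.11770571898059602 yaw -36.45341631165211
origin est [0.462087   0.00874334] [0.46024162 0.01010654] [0.45987388 0.0095202 ]
flap 773 44.57030533472336 [-0.9851122   0.18146882] 0.06084779543115492 0.08810846992004873
sh [0.05004372 0.21511169 0.02      ]
er [ 0.10713304 -0.19195344  0.02      ]
```

```bash
cat >> g.py <<'E'
def go(p,ang=None):
    "normalised shift/turn from the present pose to TCP p, tool x heading ang (deg)"
    o=r.get_obs(); R=np.array(o["ee_rot"]); d=(np.array(p)-o["eef_pos"])
    h=np.degrees(np.arctan2(R[1,0],R[0,0])); t=0 if ang is None else -(ang-h)/90
    print("to",np.round(p,4),"shift",(R.T@d/.25).round(4),"turn",round(t,4),"rows",int(np.ceil(max(np.linalg.norm(d)/.0417,abs(t)*90/7.16))),"F",np.round(o["contact_force"],1),"t",round(o["time"],2))
E
python3 - <<'E'
from g import *
go(F([.103,0,.13]),105.6)
E
```

```text
to [0.6909 0.0284 0.13  ] shift [-1.0453  0.4324 -2.4668] turn -0.4463 rows 17 F [0.3 0.4 0.5] t 0.1
```

arm_command([
  [[-0.42, 0, -0.99, 0, 1], [-0.42, 0, -0.99, 0, 1], [-0.42, 0, -0.99, 0, 1], [-0.42, 0, -0.99, 0, 1], [-0.42, 0, -0.99, 0, 1], [-0.42, 0, -0.99, 0, 1], [-0.42, 0, -0.99, 0, 1]],
], force=25)

```text
time: 0.68
eef_pos: [0.423, 0.3211, 0.2385]
ee_rot: [[0.418, 0.001, -0.908], [0.908, -0.001, 0.418], [-0.001, -1.0, -0.001]]
contact_force: [0.6, 0.6, 0.2]
opening: 0.492
```

arm_command([
  [[-0.42, 0, -0.99, -0.44, 1], [-0.42, 0, -0.99, -0.44, 1], [-0.42, 0, -0.99, -0.44, 1], [-0.42, 0, -0.99, -0.44, 1], [-0.42, 0, -0.99, -0.44, 1], [-0.42, 0, -0.99, -0.44, 1], [-0.42, 0, -0.99, -0.44, 1], [-0.42, 0, -0.99, -0.44, 1], [-0.42, 0, -0.99, -0.44, 1]],
])

```text
time: 1.43
eef_pos: [0.6023, 0.1247, 0.2378]
ee_rot: [[-0.256, -0.002, -0.967], [0.967, 0.0, -0.256], [0.001, -1.0, 0.001]]
contact_force: [0.9, 0.4, 0.0]
opening: 0.004
```

Run:
```python
from g import *
go(F([.103,0,.13]),105.6)
w=cam("wrist");save(w,"w1.png")
```

```text
to [0.6909 0.0284 0.13  ] shift [-0.4634  0.4305 -0.2445] turn -0.0084 rows 5 F [0.9 0.4 0. ] t 1.43
```

View pics/w1.png

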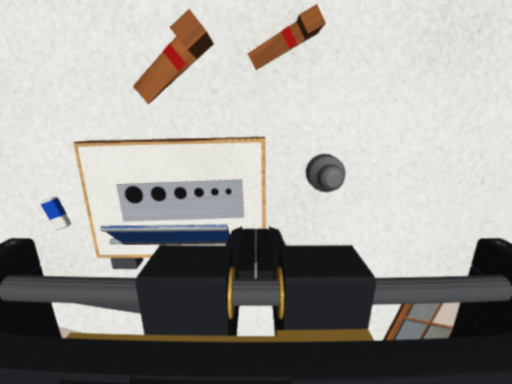

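The wrist view shows the board's front corners at (77,143) and (264,138), the flap edge at about (165,228), and both wedges at the top. I'll check the frame against it, then press.

arm_command([
  [[-0.46, 0.43, -0.24, 0, 1], [-0.46, 0.43, -0.24, 0, 1], [-0.46, 0.43, -0.24, 0, 1], [-0.46, 0.43, -0.24, 0, 1], [-0.46, 0.43, -0.24, 0, 1], [-0.46, 0.43, -0.24, 0, 1]],
])

```text
time: 1.98
eef_pos: [0.6877, 0.0311, 0.1276]
ee_rot: [[-0.259, -0.006, -0.966], [0.966, 0.001, -0.259], [0.003, -1.0, 0.006]]
contact_force: [-0.5, 0.1, -0.1]
opening: 0.008
```

Run:
```python
from g import *
w=cam("wrist");save(w,"w2.png")
o=r.get_obs();print(inF(o["eef_pos"]))
go(F([.103,0,.037]))
go(F([.1,0,.037]))
```

```text
[0.1016877  0.00417173 0.13011269]
to [0.6909 0.0284 0.037 ] shift [-0.0172  0.3724 -0.0063] turn 0 rows 3 F [0.  0.3 0.8] t 2.03
to [0.688  0.0276 0.037 ] shift [-0.0173  0.3724  0.0057] turn 0 rows 3 F [0.  0.3 0.8] t 2.03
```

View pics/w2.png

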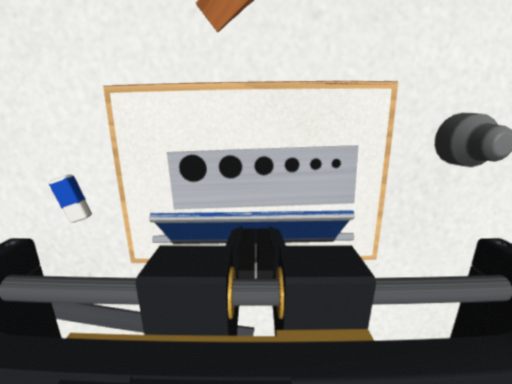

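The fingers are over the middle of the flap, and its free edge is at row 217. Pressing down now.

arm_command([
  [[-0.01, 0.08, 0, 0, 1], [-0.01, 0.14, 0, 0, 1], [-0.01, 0.18, 0, 0, 1], [-0.01, 0.21, 0, 0, 1], [-0.01, 0.24, 0, 0, 1], [-0.01, 0.27, 0, 0, 1], [-0.01, 0.3, 0, 0, 1], [-0.01, 0.32, 0, 0, 1], [-0.01, 0.34, 0, 0, 1], [-0.01, 0.35, 0, 0, 1], [-0.01, 0.36, 0, 0, 1], [-0.01, 0.36, 0, 0, 1]],
])

```text
time: 3.03
eef_pos: [0.69, 0.0283, 0.0405]
ee_rot: [[-0.259, -0.001, -0.966], [0.966, 0.0, -0.259], [0.0, -1.0, 0.001]]
contact_force: [-0.2, 0.2, -0.2]
opening: 0.005
```

arm_command([
  [[0, 0.008, 0, 0, 1], [0, 0.012, 0, 0, 1], [0, 0.016, 0, 0, 1], [0, 0.016, 0, 0, 1], [0, 0.016, 0, 0, 1]],
])

```text
time: 3.45
eef_pos: [0.6904, 0.0282, 0.0371]
ee_rot: [[-0.259, 0.0, -0.966], [0.966, 0.0, -0.259], [0.0, -1.0, -0.0]]
contact_force: [0.2, -0.2, -0.2]
opening: 0.005
```

Run:
```python
from g import *
w=cam("wrist");b=cam("scene");im=np.vstack([w["img"][60:300,60:460],cv2.resize(b["img"][180:310,190:360],(400,306),interpolation=cv2.INTER_CUBIC)]);cv2.imwrite("pics/w3.png",im[...,::-1])
o=r.get_obs();print(inF(o["eef_pos"]),o["contact_force"])
```

```text
[1.02516004e-01 2.44949774e-05 3.71106968e-02] [-0.31965935 -0.42409892  0.02510767]
```

View pics/w3.png

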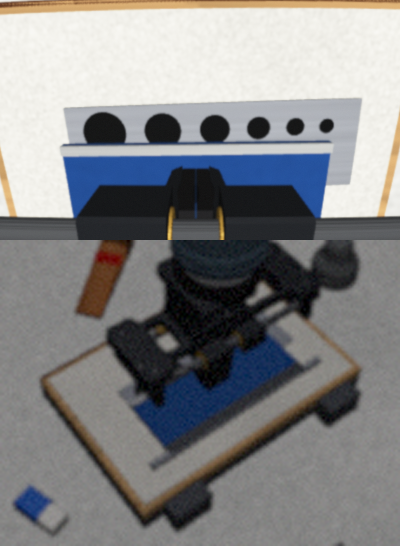

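The flap is almost flat. I'll keep pressing until the force rises.

arm_command([
  [[0, 0.004, 0, 0, 1], [0, 0.006, 0, 0, 1], [0, 0.008, 0, 0, 1], [0, 0.008, 0, 0, 1], [0, 0.008, 0, 0, 1]],
])

```text
time: 3.97
eef_pos: [0.6906, 0.0283, 0.0368]
ee_rot: [[-0.26, 0.0, -0.966], [0.966, -0.0, -0.26], [-0.0, -1.0, -0.0]]
contact_force: [-4.5, 1.0, 10.3]
opening: 0.006
```

Contact stops at z=0.0368 with 10 N, which matches the shut height. I'll press a little more, hold, then lift straight off.

arm_command([
  [[0, 0.004, 0, 0, 1], [0, 0.004, 0, 0, 1], [0, 0.004, 0, 0, 1], [0, 0.004, 0, 0, 1], [0, -0.1, 0, 0, 1], [0, -0.3, 0, 0, 0.3], [0, -0.3, 0, 0, 0.3], [0, -0.45, 0.3, 0, 0.3], [0, -0.45, 0.5, 0, 0.3], [0, -0.45, 0.5, 0, 0.3]],
])

```text
time: 4.8
eef_pos: [0.575, -0.0028, 0.1467]
ee_rot: [[-0.26, 0.001, -0.966], [0.966, -0.0, -0.26], [-0.001, -1.0, -0.001]]
contact_force: [0.4, -0.3, 0.7]
opening: 0.361
```

Run:
```python
from g import *
o=r.get_obs();print(o["contact_force"],o["opening"])
a2=cam("top");np.savez("a2.npz",**a2);P=cloud(a2)
Q=inF(P.reshape(-1,3)); k=(abs(Q[:,1])<.06)&(Q[:,0]>.085)&(Q[:,0]<.14)
q=Q[k]; p=np.polyfit(q[:,0],q[:,2],1);print("flap slope",p,np.percentile(q[:,2],[5,50,95]))
w=cam("wrist");save(w,"w4.png");np.savez("w4.npz",**w)
go([.461,.0093,.13],53.5)
```

```text
[ 0.40285585 -0.29956638  0.71855501] 0.3613218863976537
flap slope [0.0748405 0.0271241] [0.03448598 0.03704485 0.04041413]
to [0.461  0.0093 0.13  ] shift [0.1584 0.065  0.4075] turn 0.5721 rows 8 F [-0.2 -0.7  0.3] t 4.9
```

View pics/w4.png

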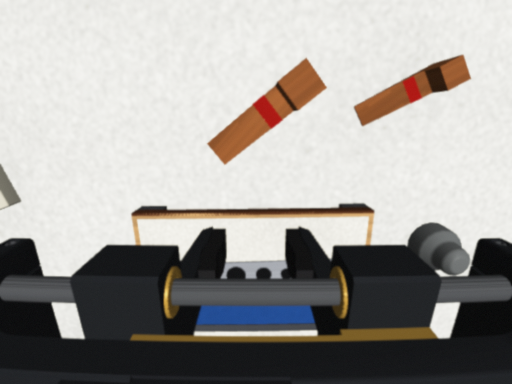

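The flap is shut: its surface reads about 37 mm high and level. In the wrist view the wedge's thin end is at (209,143)/(225,163), its rear block corners at (309,59)/(326,86), and the board's front corners at (135,213)/(373,210).

Run:
```python
from g import *
w=dict(np.load("w4.npz"))
t=plane(w,[(209,144),(225,163)],.005).mean(0);b=plane(w,[(309,59),(326,86)],.055).mean(0)
s=plane(w,[(267,111)],.0205)[0]
d=(t-b)[:2];L=np.linalg.norm(d);u=d/L
print(L,np.degrees(np.arctan2(d[1],d[0])),b[:2]+u*.015,t[:2]-u*.105,s[:2]-u*.035)
print("board front foot",[inF(x).round(4) for x in plane(w,[(135,213),(373,210)],.028)])
```

```text
0.11922293308383343 -36.38651199935855 [0.46011604 0.01205279] [0.45949048 0.01251376] [0.45964058 0.01062276]
board front foot [array([-1.000e-04, -1.238e-01,  2.800e-02]), array([-0.0012,  0.131 ,  0.028 ])]
```

arm_command([
  [[0.16, 0.06, 0.41, 0.571, 0.1], [0.16, 0.06, 0.41, 0.571, 0.1], [0.16, 0.06, 0.41, 0.571, 0.1], [0.16, 0.06, 0.41, 0.571, 0.1], [0.16, 0.06, 0.41, 0.571, 0.1], [0.16, 0.06, 0.41, 0.571, 0.1], [0.16, 0.06, 0.41, 0.571, 0.1], [0.16, 0.06, 0.41, 0.571, 0.1], [0.16, 0.06, 0.41, 0.571, 0.1], [0.16, 0.06, 0.41, 0.571, 0.1]],
])

```text
time: 5.73
eef_pos: [0.4666, 0.0095, 0.1315]
ee_rot: [[0.59, 0.0, -0.807], [0.807, -0.0, 0.59], [0.0, -1.0, -0.0]]
contact_force: [-0.2, -0.1, 0.4]
opening: 0.898
```

Run:
```python
from g import *
go([.460,.0108,.015],53.6)
print(r.get_obs()["opening"])
```

```text
to [0.46   0.0108 0.015 ] shift [-0.0115  0.4659  0.0248] turn 0.0027 rows 3 F [-0.2 -0.1  0.4] t 5.73
0.8983308287719596
```

arm_command([
  [[-0.011, 0.0, 0.025, 0.003, 0.1], [-0.011, 0.12, 0.025, 0.003, 0.1], [-0.011, 0.24, 0.025, 0.003, 0.1], [-0.011, 0.36, 0.025, 0.003, 0.1], [-0.011, 0.42, 0.025, 0.003, 0.1], [-0.011, 0.464, 0.025, 0.003, 0.1], [-0.011, 0.464, 0.025, 0.003, 0.4], [-0.011, 0.464, 0.025, 0.003, 0.7], [-0.011, 0.464, 0.025, 0.003, 1], [-0.011, 0.464, 0.025, 0.003, 1], [-0.011, 0.464, 0.025, 0.003, 1], [-0.011, 0.464, 0.025, 0.003, 1], [-0.011, 0.464, 0.025, 0.003, 1]],
], force=30)

```text
time: 6.82
eef_pos: [0.46, 0.0109, 0.0159]
ee_rot: [[0.597, 0.001, -0.803], [0.803, -0.0, 0.597], [0.0, -1.0, -0.001]]
contact_force: [-0.3, 0.2, -0.0]
opening: 0.399
```

Run:
```python
from g import *
go(F([-.135,0.002,.017]),105.6)
print(r.get_obs()["opening"]*88)
```

```text
to [ 0.4611 -0.0336  0.017 ] shift [-0.1404 -0.0043 -0.1097] turn -0.5803 rows 8 F [-0.3  0.2 -0. ] t 6.82
35.0742817234475
```

arm_command([
  [[0, 0, 0, 0, 1], [0, 0, 0, 0, 1], [0, 0, 0, 0, 1], [0, 0, 0, 0, 1], [0, 0, 0, 0, 1]],
])

```text
time: 7.23
eef_pos: [0.4598, 0.0109, 0.0157]
ee_rot: [[0.596, 0.0, -0.803], [0.803, -0.0, 0.596], [-0.0, -1.0, -0.0]]
contact_force: [-1.8, -0.1, 6.4]
opening: 0.336
```

Gripped at 29.6 mm. Lift about 4 mm, shift back and turn to the board's heading.

arm_command([
  [[0, -0.016, 0, 0, 1], [-0.05, -0.016, -0.04, -0.05, 1], [-0.14, -0.016, -0.11, -0.12, 1], [-0.14, -0.016, -0.11, -0.2, 1], [-0.14, -0.016, -0.11, -0.27, 1], [-0.14, -0.016, -0.11, -0.34, 1], [-0.14, -0.016, -0.11, -0.41, 1], [-0.14, -0.016, -0.11, -0.48, 1], [-0.14, -0.016, -0.11, -0.55, 1], [-0.14, -0.016, -0.11, -0.58, 1], [-0.14, -0.016, -0.11, -0.58, 1], [-0.14, -0.001, -0.11, -0.58, 1], [-0.14, -0.001, -0.11, -0.58, 1], [-0.14, -0.001, -0.11, -0.58, 1]],
])

```text
time: 8.4
eef_pos: [0.4612, -0.0336, 0.0157]
ee_rot: [[-0.267, 0.001, -0.964], [0.964, -0.0, -0.267], [-0.0, -1.0, -0.001]]
contact_force: [0.8, -0.4, 0.8]
opening: 0.339
```

Run:
```python
from g import *
w=cam("wrist");save(w,"w5.png");np.savez("w5.npz",**w)
o=r.get_obs();print(inF(o["eef_pos"]),o["contact_force"],o["opening"]*88)
go(F([-.035,.002,.0157]),105.6)
```

```text
[-0.13496029  0.00202247  0.01563279] [ 0.38171324 -0.32843624  0.92288925] 30.000077428750956
to [ 0.5574 -0.0068  0.0157] shift [ 5.000e-04 -1.000e-04 -3.998e-01] turn -0.0011 rows 3 F [ 0.4 -0.3  0.9] t 8.45
```

View pics/w5.png

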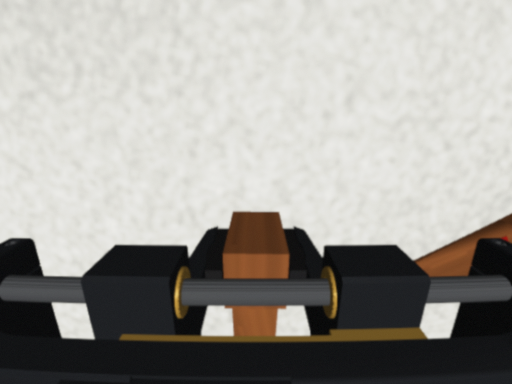

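The wedge is held squarely in the fingers and heads straight at the board. Now I push it in slowly.

arm_command([
  [[0, 0, -0.05, 0, 1], [0, 0, -0.1, 0, 1], [0, 0, -0.15, 0, 1], [0, 0, -0.2, 0, 1], [0, 0, -0.23, 0, 1], [0, 0, -0.26, 0, 1], [0, 0, -0.28, 0, 1], [0, 0, -0.3, 0, 1], [0, 0, -0.3, 0, 1]],
])

```text
time: 9.2
eef_pos: [0.5338, -0.0132, 0.0156]
ee_rot: [[-0.268, 0.001, -0.963], [0.963, 0.0, -0.268], [-0.0, -1.0, -0.001]]
contact_force: [-0.1, -0.5, -1.2]
opening: 0.34
```

Run:
```python
from g import *
o=r.get_obs();print(inF(o["eef_pos"]),o["contact_force"])
a2=cam("top");np.savez("a3.npz",**a2);b=cam("scene")
A=cv2.resize(a2["img"][120:240,170:310],(700,600),interpolation=cv2.INTER_CUBIC)
cv2.imwrite("pics/t3.png",A[...,::-1])
go(F([-.035,.002,.0157]),105.6)
```

```text
[-0.05947857  0.00211579  0.01559575] [-0.11995124 -0.53708258 -1.16142719]
to [ 0.5574 -0.0068  0.0157] shift [-0.0006 -0.0005 -0.0997] turn -0.0004 rows 1 F [1.3 0.6 0.8] t 9.3
```

View pics/t3.png

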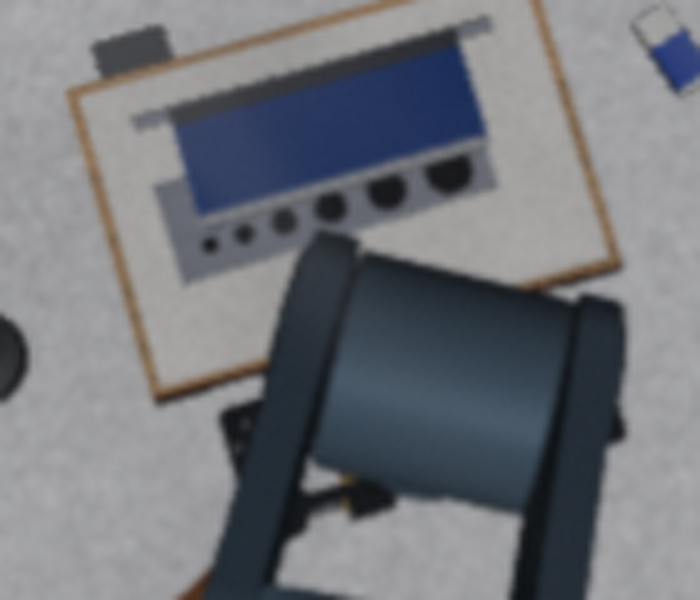

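The top view shows the flap shut and the stencil in place, but the arm hides the wedge. I'll track the lift by the tilt of the board's face in the depth image as I push on.

```bash
cat > tilt.py <<'E'
from g import *
def tilt(c):
    Q=inF(cloud(c).reshape(-1,3)); o=[]
    for lo,hi in ((.01,.035),(.03,.075)):
        k=(Q[:,1]>.098)&(Q[:,1]<.122)&(Q[:,0]>lo)&(Q[:,0]<hi)&(abs(Q[:,2]-.03)<.02); o.append((Q[k,0].mean().round(4),np.median(Q[k,2]).round(4),k.sum()))
    k=(Q[:,1]>.098)&(Q[:,1]<.122)&(Q[:,0]>.01)&(Q[:,0]<.16)&(abs(Q[:,2]-.03)<.015)
    return o,np.polyfit(Q[k,0],Q[k,2],1).round(4)
E
python3 - <<'E'
from tilt import *
for f in("a","a2","a3"): print(f,tilt(dict(np.load(f+".npz"))))
E
```

```text
a ([(np.float64(0.0223), np.float64(0.0284), np.int64(85)), (np.float64(0.0523), np.float64(0.0283), np.int64(150))], array([0.0007, 0.0284]))
a2 ([(np.float64(0.025), np.float64(0.0281), np.int64(46)), (np.float64(0.054), np.float64(0.0283), np.int64(128))], array([-0.0005,  0.0284]))
a3 ([(np.float64(0.0228), np.float64(0.0283), np.int64(86)), (np.float64(0.0529), np.float64(0.0281), np.int64(152))], array([-0.0016,  0.0284]))
```

arm_command([
  [[0, 0, -0.015, 0, 1], [0, 0, -0.03, 0, 1], [0, 0, -0.045, 0, 1], [0, 0, -0.06, 0, 1], [0, 0, -0.07, 0, 1], [0, 0, -0.08, 0, 1], [0, 0, -0.09, 0, 1], [0, 0, -0.1, 0, 1], [0, 0, -0.1, 0, 1], [0, 0, -0.1, 0, 1]],
])

```text
time: 10.13
eef_pos: [0.5544, -0.007, 0.0155]
ee_rot: [[-0.269, -0.006, -0.963], [0.963, -0.0, -0.269], [0.001, -1.0, 0.006]]
contact_force: [-12.0, -2.6, 11.2]
opening: 0.336
```

Run:
```python
from tilt import *
o=r.get_obs();print(inF(o["eef_pos"]),o["contact_force"],o["opening"]*88)
a4=cam("top");np.savez("a4.npz",**a4);print(tilt(a4))
b=cam("scene")
B=cv2.resize(b["img"][140:290,190:360],(680,600),interpolation=cv2.INTER_CUBIC);cv2.imwrite("pics/s4.png",B[...,::-1])
```

```text
[-0.03795489  0.00256225  0.01551866] [-11.97827716  -2.55109256  11.16232786] 29.565828763601502
([(np.float64(0.0227), np.float64(0.0318), np.int64(87)), (np.float64(0.0523), np.float64(0.0314), np.int64(152))], array([-0.0253,  0.0326]))
```

View pics/s4.png

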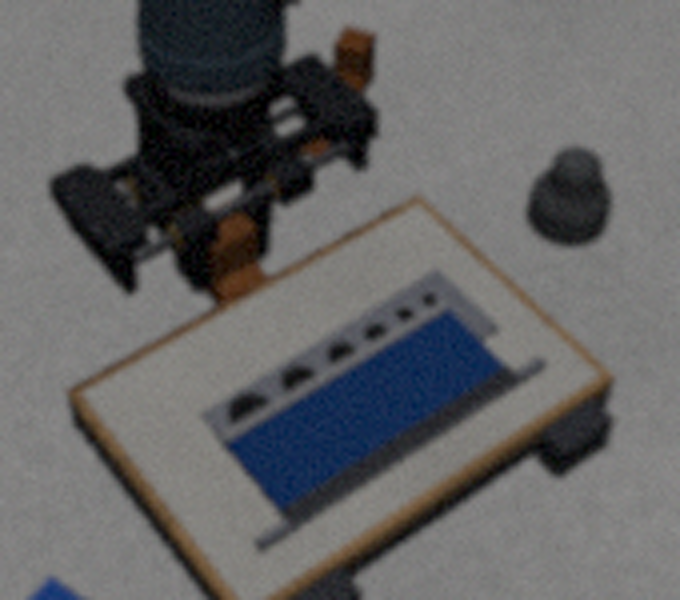

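The scene view shows the front edge raised over the wedge, with the flap shut and the gripper clear of the board. The tilt is about 0.025 rad, or 4.4 mm of lift, near the middle of the allowed range. I'll hold for a moment to confirm it is still, then hand in.

arm_command([
  [[0, 0, 0, 0, 1], [0, 0, 0, 0, 1], [0, 0, 0, 0, 1], [0, 0, 0, 0, 1], [0, 0, 0, 0, 1], [0, 0, 0, 0, 1]],
])

```text
time: 10.73
eef_pos: [0.5545, -0.007, 0.0155]
ee_rot: [[-0.269, -0.006, -0.963], [0.963, -0.0, -0.269], [0.001, -1.0, 0.006]]
contact_force: [-11.7, -3.8, 11.6]
opening: 0.336
```

Run:
```python
from tilt import *
o=r.get_obs();print(inF(o["eef_pos"]),o["contact_force"],o["opening"]*88,np.abs(o["qvel"]).max())
print(tilt(cam("top")))
print(r.job_done())
```

```text
[-0.03793568  0.00255611  0.01553407] [-11.74652169  -3.75487815  11.57310882] 29.575119106613837 0.06629036919062412
([(np.float64(0.0224), np.float64(0.0318), np.int64(85)), (np.float64(0.0525), np.float64(0.0314), np.int64(150))], array([-0.0186,  0.0323]))
the job is handed in; nothing more can be done
None
```

I pressed the flap shut, then slid the larger wedge under the middle of the board's front edge. I handed the job in at about 10.8 s with the wedge still in the gripper; no verdict was reported.

- **Flap:** it met its stop at 37 mm with about 10 N. The depth image afterwards showed it level, and it still looked shut in the last pictures.
- **Lift:** the last two depth fits of the board's tilt disagree, at 0.025 and then 0.019 rad. Both are inside the allowed 0.0114 to 0.0429 rad. They give about 3.3 to 4.4 mm of lift at the front edge.
- **Wedge:** judged from the gripper's position, it sits 2.6 mm off the middle and did not move during the final hold. The jaws are closed on its block at 29.6 mm.
- **Stencil and other objects:** the stencil, eraser and sharpener looked undisturbed wherever the last pictures showed them. I did not measure their positions again, and the marble block was not re-checked.
- **Forces:** the final reading was about 12 N backward and 12 N upward on the tool. I read that as the wedge resting firmly on the table; I did not measure its flatness or its contact with the board directly.

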